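# Eject a control module from its test dock and slide it into the taped outline

### The arm

A 6-joint arm with a two-finger parallel gripper is mounted at the origin on the work surface. World frame = base frame: x ahead of the robot, y to its left, z up, the work surface at z = 0. Lengths are in m, angles in rad, forces in N, time in s.
With the tool pointing down it reaches from about 0.35 to 1 m from the base axis. Payload 7.1 kg.
Tool frame: the origin (TCP) lies between the finger pads; the fingertips stand 22 mm ahead of it and the grasp point (between the pads) lies 3 mm ahead of it; z points along the fingers, y is the line along which they close (so a half turn about z gives the same grasp; the last joint's range is limited). The gripper opens to 85 mm and grips with 20 to 120 N. Pads are 22 mm wide; open, the fingers measure 114 mm over their backs; the gripper's body (76 mm by 85 mm) begins 54 mm behind the grasp point. The pads swing forward as they close: fully open they stand 13 mm farther back than shut.
Start: joints at [-1.209, 0.423, 1.63, -0, 1.089, -0.019], TCP at [0.232, -0.58, 0.253] pointing down, gripper open.
Joint ranges: [-3, 3], [-0.9, 2.11], [0.09, 2.58], [-1.31, 4.45], [0.11, 2.69], [-2.54, 2.54]. Speed limits (rad/s): [2.39, 2.39, 3.01, 3.14, 3.14, 3.14].

### API

Orientations are given as a rotation vector (axis times angle).
In Python, from rig import manip gives the robot as it stands. The module is installed in compiled form; this text tells all that it offers. Calls block until the motion is done:
- manip.move_to(position, orientation): joint-space move of the TCP to a pose.
- manip.servo_line(position, orientation=None, rate=0.15): straight line of the TCP; orientation=None keeps the orientation; rate is the mean speed in m/s.
- manip.set_joints(angles): joint-space move.
- manip.command_gripper(opening, f_grip=None): finger opening in m; f_grip is the grip in N (None keeps the last); returns when the fingers have stopped.
- manip.hold(seconds).
- manip.solve_ik(position, orientation): joint angles nearest the present ones, or None.
- manip.camera(name): name is "scene" or "top" or "wrist"; returns a dict with "image" (384x512x3 uint8, red, green, blue), "fx", "fy", "cx", "cy" (pixels), "cam_to_world" (4x4, takes a point from camera to world coordinates); the wrist camera has in their place "mount" (4x4, takes a point from camera to tool coordinates, whose origin is the TCP and whose axes are the flange's). Camera axes: x right, y down, z forward; pixel columns grow to the right and rows downward; lengths in m; the calibration is good to about 2 mm. A picture is of the moment at which its call begins: read the wrist's pose just before it. There is no depth.
A pose or a line that the arm cannot do raises manip.IKError and nothing moves.
- manip.sign_off(): hands the job in; it is judged then, once.
Readings, each from a call of its own:
- manip.get_time(): time.
- manip.get_joint_positions(): joint angles.
- manip.get_joint_vel(): joint speeds.
- manip.get_tau(): joint torques, N m.
- manip.get_position(): TCP position.
- manip.get_ee_rot(): TCP orientation.
- manip.get_contact_force(): force on the tool from outside, world axes, zero at the start.
- manip.get_torque(): the same for the moment, N m.
- manip.get_width(): finger opening in m.
- manip.get_grip_force(): force on a finger pad.
Only numpy, scipy, OpenCV 4.12 (cv2) and the standard library are available. Lean on these libraries where they do the work, as an engineer would, in place of code of your own. Each camera call takes 0.05 s, during which the arm holds its last target. There are 200 camera calls.

### The job

The white control module has finished its test: press the dock's black spring paddle all the way in so that the ejector pushes the module out of the dock, and let it spring back. Then push the module across the bench, keeping it flat and never lifting or tipping it, until it lies centred and square inside the black taped outline with its long side along the outline's long side (either way round). Steer it round the other things on the bench and leave them where they are.

Things in the scene. Friction and masses are not known exactly. Their poses are not given: they have to be found in the camera images.
- module: Loose flat control module, a white plastic box 110 (x) x 96 (y) x 30 mm high with a green circuit board on top (parts on it reach 39 mm), about 0.35 kg, too wide to grip. Origin at the centre of its underside; x is its long side. At the start it lies on the bench with its rear (+x) 40 mm deep in the dock, against the ejector.
- dock: Fixed aluminium dock, open at the top and with no floor: two side walls 24 mm high, 8 mm thick, 102 mm apart inside, from x = -40 (the mouth) to +20 mm, and a back wall from x = 12 to 20 mm. Origin on the bench on its centre line; the module comes out of the mouth along the dock's -x; y lies across. Behind the back wall stands the ejector's paddle.
- ejector (a joint): Travel of the spring ejector in m: 0 released, 0.050 fully in. It slides along the dock's -x (2 to 6 N); its plate (50 mm wide, 22 mm high, dock x = 0 to 8 mm when released) pushes the module ahead of it. Fully in, the module's rear is 10 mm beyond the dock's mouth; once the plate has sprung back, a 50 mm gap, open at the top, lies behind the module.
- ejector_pad (a point): Centre of the rear face of the ejector's black upright paddle (44 mm wide, 8 mm thick, from 4 to 50 mm above the bench; this point 30 mm above the bench), at dock x = +80 mm when released; press it along the dock's -x.
- outline: Rectangle of flat black tape stuck to the bench, no height; inside 134 (x) x 120 (y) mm, tape 10 mm wide. Origin at its centre on the bench; x along its long side.
- transformer: Loose bystander: small transformer 56 (x) x 48 (y) x 50 mm high, dark iron core with a copper winding. Origin at the centre of its underside.
- spool: Loose bystander: black solder spool standing on its flange, 64 mm across, 45 mm high. Origin at the centre of its underside.
- tray: Loose bystander: grey small-parts tray with four compartments, 90 (x) x 70 (y) x 30 mm high. Origin at the centre of its underside.
- cleaner: Loose bystander: round steel tip-cleaner tin with brass wool on top, 60 mm across, 50 mm high. Origin at the centre of its underside.
There are look-alikes about, which are no part of the job. Leave any orange, pink or yellow look-alike of the module alone.

How it is judged:
By the outcome, as a careful person would: the job done as asked, in the order asked, and still so for the second after the job is handed in, with the robot touching nothing.
It also fails if it takes over 72 s, if anything falls off the work surface, if the arm or the gripper's body presses on something with over 40 N, if the wrist force passes 120 N, or if a joint passes its speed limit or range.

## Working session

There is one attempt and no reset: what is moved stays moved. The work goes in short steps, each a Python script; the robot and the scene stay as the last script left them, time stands still between calls to the robot, and variables do not carry over. Pictures are saved under pics/ and viewed, at most 10 in all, crops included, and the job is handed in when it is done.

```bash
mkdir -p pics
python3 - <<'E'
from rig import manip
import cv2,numpy as np,pickle
d={}
for n in("scene","top"):
    c=manip.camera(n);d[n]=c
    cv2.imwrite(f"pics/{n}0.png",cv2.resize(c["image"][:,:,::-1],(800,600),interpolation=cv2.INTER_CUBIC))
    print(n,c["fx"],c["fy"],c["cx"],c["cy"],np.round(c["cam_to_world"],4).tolist())
pickle.dump(d,open("d0.pkl","wb"))
print(manip.get_time(),manip.get_ee_rot())
E
```

```text
scene 398.1810461060544 398.1810461060544 260.7454985641739 189.8760217563547 [[-0.8667, 0.3416, -0.3635, 0.9788], [0.4988, 0.5867, -0.638, 0.7944], [-0.0047, -0.7342, -0.6789, 0.838], [0.0, 0.0, 0.0, 1.0]]
top 389.9039694739169 389.9039694739169 257.62685196383325 191.72318789170652 [[0.0601, -0.9676, 0.2453, 0.3676], [-0.9982, -0.0573, 0.0186, 0.0439], [-0.0039, -0.246, -0.9693, 0.9108], [0.0, 0.0, 0.0, 1.0]]
0.1 [-3.08351160e+00 -5.94341330e-01  3.51543025e-04]
```

View pics/top0.png

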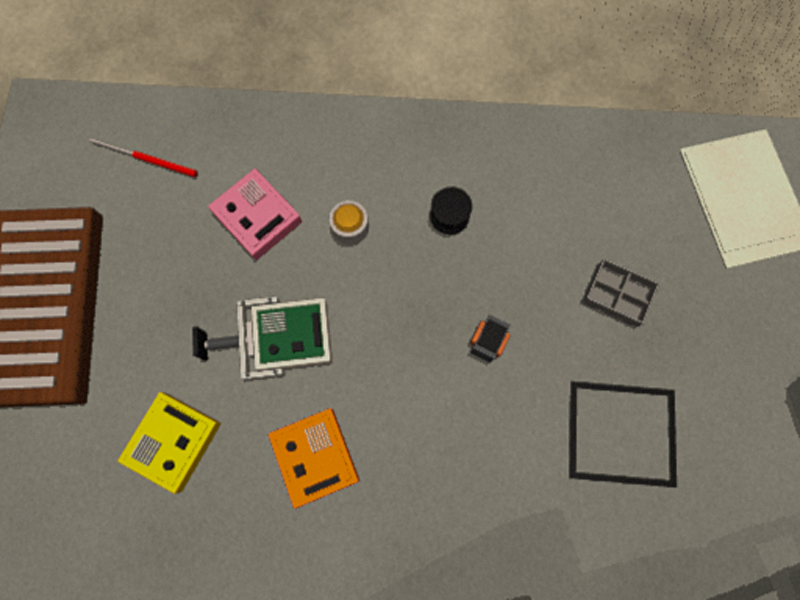

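View pics/scene0.png

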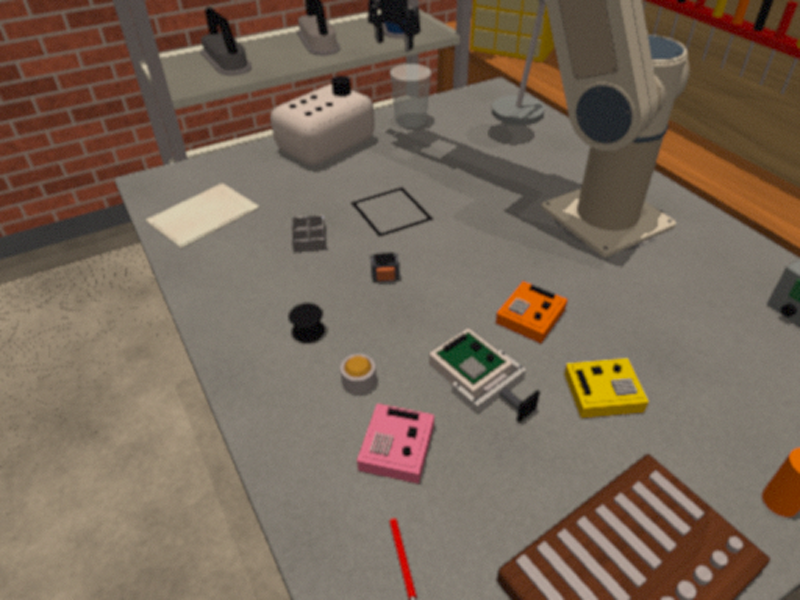

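The top view shows the module in the dock at about (292,335), with the paddle at (200,343) and the outline centred near (623,434). Between them lie the transformer (490,338), the tray (620,293) and the spool (451,210). The cleaner is at (348,218), and the orange look-alike is at (313,457). I'll rectify the image to metric planes next.

```bash
cat > h.py <<'E'
import numpy as np,cv2
def proj(c,P):
    T=np.linalg.inv(c["cam_to_world"]);P=np.atleast_2d(P)@T[:3,:3].T+T[:3,3]
    return np.c_[c["fx"]*P[:,0]/P[:,2]+c["cx"],c["fy"]*P[:,1]/P[:,2]+c["cy"]]
X0,X1,Y0,Y1=0.2,0.75,-0.65,0.5   # rectified map: col=(Y1-y), row=(X1-x), 1 px/mm
def rect(c,z):
    w=np.array([[X1,Y1],[X1,Y0],[X0,Y0],[X0,Y1]])
    s=np.float32(proj(c,np.c_[w,np.full(4,z)]))
    W,H=int((Y1-Y0)*1000),int((X1-X0)*1000)
    M=cv2.getPerspectiveTransform(s,np.float32([[0,0],[W,0],[W,H],[0,H]]))
    return cv2.warpPerspective(c["image"],M,(W,H),flags=cv2.INTER_CUBIC)
def xy(col,row): return X1-row/1000,Y1-col/1000
def blobs(mask,amin):
    cs,_=cv2.findContours(mask.astype(np.uint8),cv2.RETR_EXTERNAL,cv2.CHAIN_APPROX_NONE)
    for k in cs:
        if cv2.contourArea(k)>amin:
            (u,v),s,a=cv2.minAreaRect(k);print("  xy",np.round(xy(u,v),4),"size",np.round(s,1),"ang",round(a,2))
E
python3 - <<'E'
import pickle;from h import *
d=pickle.load(open("d0.pkl","rb"))
c=d["top"]
g=rect(c,0).astype(int);print("outline/dark z0");blobs((g.max(2)<50),300)
g=rect(c,.03).astype(int);print("module white z.03");blobs((g.min(2)>150),300)
m=(g[:,:,1]>g[:,:,0]+25)&(g[:,:,1]>g[:,:,2]+15);print("green");blobs(m,500)
m=(g[:,:,0]>g[:,:,2]+80);print("orange etc z.03");blobs(m,300)
g=rect(c,.05).astype(int);print("dark z.05");blobs((g.max(2)<50),300)
g=rect(c,.024);
cv2.imwrite("pics/r24.png",cv2.resize(g[100:500,150:650],(800,640))[:600,:,::-1])
E
```

```text
outline/dark z0
  xy [0.4032 0.3782] size [50.8  7.7] ang 23.5
  xy [ 0.417  -0.2703] size [153.1 138.1] ang 1.36
  xy [0.5119 0.3642] size [53.1 21.2] ang 78.69
  xy [0.5442 0.1899] size [52.9 10.9] ang 79.51
  xy [ 0.55   -0.0767] size [31.5 43.5] ang 22.75
  xy [ 0.6404 -0.305 ] size [39.2 29.2] ang 22.62
  xy [ 0.6136 -0.2488] size [110.2  55.2] ang 58.05
  xy [0.7049 0.2813] size [10.1 48.9] ang 43.73
  xy [ 0.4755 -0.5165] size [549. 265.] ang 90.0
  xy [ 0.73  -0.005] size [40. 64.] ang 90.0
module white z.03
  xy [0.5139 0.2938] size [106.5   7.3] ang 79.46
  xy [0.5308 0.2242] size [ 94.6 108.8] ang 79.7
  xy [ 0.7105 -0.47  ] size [ 79. 138.] ang 90.0
green
  xy [0.5309 0.224 ] size [78.4 92.1] ang 79.7
orange etc z.03
  xy [0.3567 0.1732] size [110.3  97.4] ang 64.29
  xy [0.3646 0.3783] size [102.5 111.3] ang 23.68
  xy [0.7165 0.153 ] size [45. 44.] ang 90.0
dark z.05
  xy [ 0.4143 -0.253 ] size [144.6 130.8] ang 1.43
  xy [0.5004 0.3402] size [59.  35.6] ang 27.82
  xy [0.5342 0.1818] size [50.6 10.6] ang 79.22
  xy [ 0.5398 -0.0702] size [30.1 40.9] ang 22.83
  xy [ 0.6    -0.2329] size [104.4  52.1] ang 57.7
  xy [0.6866 0.2681] size [ 9.4 46. ] ang 43.83
  xy [ 0.4755 -0.4335] size [431. 549.] ang -0.0
  xy [ 0.7205 -0.003 ] size [59. 62.] ang 90.0
```

View pics/r24.png

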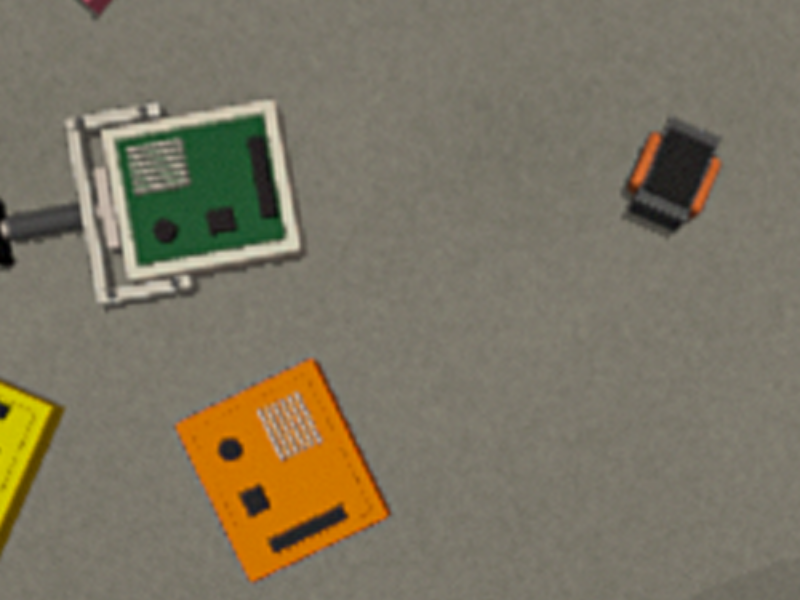

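The rectified view shows the module centred at (0.531, 0.224), with its exit direction at 10.3° from -y. My plan has four pushes:
1. Press the paddle.
2. Push the rear out past the dock.
3. Push the long side toward -x, turning the module as it goes.
4. Push the rear into the outline, with corrections if needed.

```bash
cat >> h.py <<'E'
from scipy.spatial.transform import Rotation as Ro
def down(h):  # tool down, tool x at heading h (deg)
    c,s=np.cos(np.radians(h)),np.sin(np.radians(h))
    return Ro.from_matrix(np.array([[c,s,0],[s,-c,0],[0,0,-1]])).as_rotvec()
def hd(h): return np.array([np.cos(np.radians(h)),np.sin(np.radians(h))])
def p3(p,z): return np.array([p[0],p[1],z])
E
python3 - <<'E'
from rig import manip; from h import *
u=hd(-79.7); dock=np.array([.5308,.2241])-.055*u
r=down(100.3)
P=lambda dx,z:p3(dock-dx*u,z)
manip.command_gripper(0.0)
manip.move_to(P(.125,.18),r); manip.servo_line(P(.125,.045),rate=.2)
print(manip.get_time(),manip.get_position(),manip.get_joint_positions())
f0=manip.get_contact_force()
manip.servo_line(P(.095,.045),rate=.1)
d=.095
while d>.030:
    d-=.004 if d>.046 else .0015
    manip.servo_line(P(d,.045),rate=.05)
    f=-(manip.get_contact_force()-f0)[:2]@u
    print(round(d*1000,1),round(f,1),end=" | ")
    if d<.06 and f>10:break
print(manip.get_position(),manip.get_time())
E
```

```text
5.2417 [0.49934283 0.40166798 0.04592241] [6.58841808e-01 7.19996462e-01 1.68337939e+00 6.25883575e-06
 7.36653182e-01 4.79232134e-01]
91.0 1.8 | 87.0 3.2 | 83.0 3.7 | 79.0 2.8 | 75.0 3.9 | 71.0 3.2 | 67.0 3.8 | 63.0 4.6 | 59.0 4.5 | 55.0 4.6 | 51.0 4.3 | 47.0 5.3 | 43.0 5.1 | 41.5 6.6 | 40.0 13.6 | [0.51373425 0.31933883 0.04513918] 9.4417
```

Run:
```python
from rig import manip; from h import *
u=hd(-79.7); dock=np.array([.5308,.2241])-.055*u
P=lambda dx,z:p3(dock-dx*u,z)
manip.servo_line(P(.11,.045),rate=.1)
manip.servo_line(P(.12,.14),rate=.2)
manip.command_gripper(.06)
c=manip.camera("top"); g=rect(c,.03).astype(int)
blobs(g.min(2)>150,300)
m=(g[:,:,1]>g[:,:,0]+25)&(g[:,:,1]>g[:,:,2]+15);blobs(m,500)
cv2.imwrite("pics/t1.png",cv2.resize(c["image"][:,:,::-1],(800,600)))
print(manip.get_time(),manip.get_width())
```

```text
xy [0.5139 0.2938] size [106.5   7.6] ang 79.38
  xy [0.5398 0.177 ] size [ 94.9 109.3] ang 79.32
  xy [0.7143 0.1531] size [53.5 56.5] ang 78.69
  xy [ 0.7105 -0.4695] size [ 79. 139.] ang 90.0
  xy [0.5397 0.1768] size [78.3 92.4] ang 79.44
11.5667 0.0598194488495186
```

View pics/t1.png

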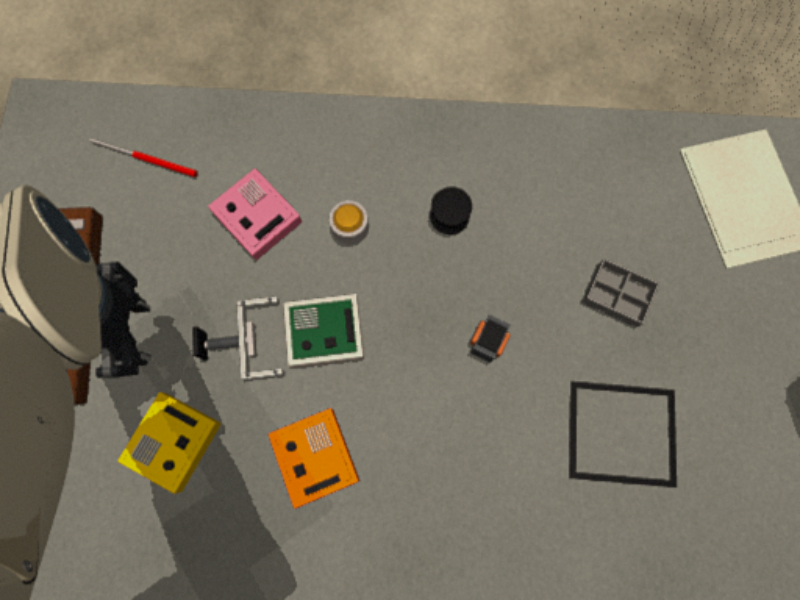

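The module is out, at (0.540, 0.177), with a clear gap behind it, and the paddle has sprung back. Next is rear push A.

```bash
cat >> h.py <<'E'
def module(c):
    g=rect(c,.03).astype(int)
    m=(g[:,:,1]>g[:,:,0]+25)&(g[:,:,1]>g[:,:,2]+15)
    w=cv2.morphologyEx(((g.min(2)>150)|m).astype(np.uint8),cv2.MORPH_OPEN,np.ones((3,3)))
    for q in (m,w): blobs(q,2000)
E
python3 - <<'E'
from rig import manip; from h import *
u=hd(-79.7); dock=np.array([.5308,.2241])-.055*u
P=lambda dx,z:p3(dock-dx*u,z)
manip.command_gripper(.05)
manip.servo_line(P(-.024,.14),rate=.25)
manip.servo_line(P(-.024,.032),rate=.12)
print(manip.get_contact_force())
end=np.array([.5606,.06])-.066*u
manip.servo_line(p3(end,.032),rate=.07)
print(manip.get_position(),manip.get_contact_force(),manip.get_time())
manip.servo_line(p3(end-.008*u,.032),rate=.1)
manip.servo_line(p3(end-.008*u,.14),rate=.2)
manip.command_gripper(.075)
q=np.array([.5606,.06])+.085*hd(10.3)
manip.move_to(p3(q,.15),down(10.3))
c=manip.camera("top");module(c)
print(manip.get_time(),manip.get_joint_positions())
cv2.imwrite("pics/t2.png",cv2.resize(c["image"][:,:,::-1],(800,600)))
E
```

```text
[ 0.80142225 -0.09843601  0.79468933]
[0.54866673 0.12490757 0.03182725] [-0.52933122  0.39734951 -0.05875751] 15.6417
18.3083 [9.81511577e-02 5.79953011e-01 1.63909780e+00 3.48846020e-05
 9.22955265e-01 1.48800826e+00]
```

View pics/t2.png

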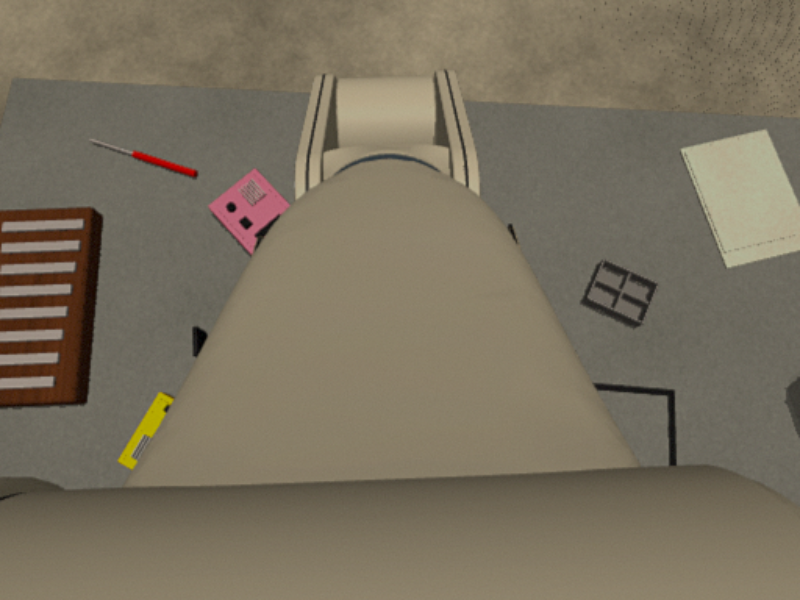

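The arm blocks the top view, so I'll use the scene camera instead.

Run:
```python
from rig import manip; from h import *
c=manip.camera("scene");module(c)
cv2.imwrite("pics/s2.png",cv2.resize(c["image"][:,:,::-1],(800,600)))
```

```text
xy [0.559  0.0594] size [72.5 86.9] ang 80.29
  xy [0.5591 0.0599] size [72.5 86.1] ang 80.54
  xy [ 0.72  -0.459] size [ 60. 150.] ang 90.0
```

View pics/s2.png

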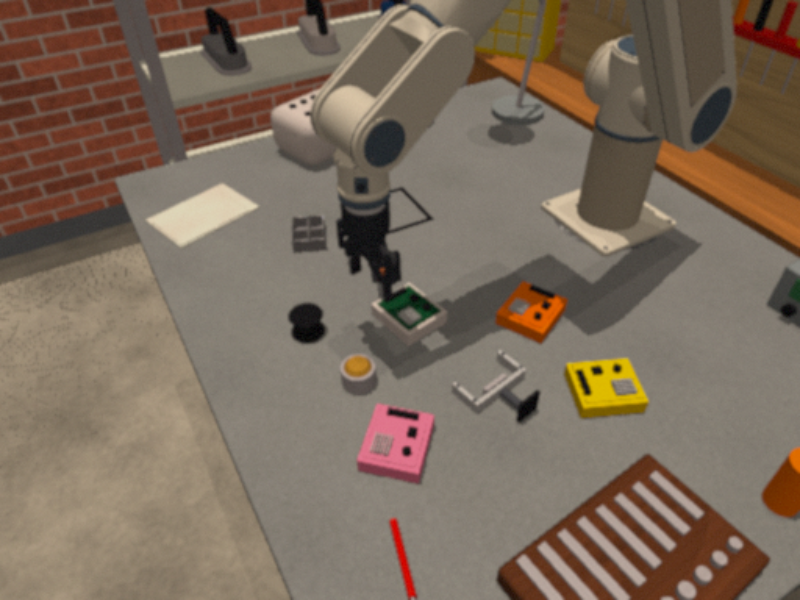

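The scene view shows the module at about (410,313), flat and as planned at (0.559, 0.060). Next is side push B, along an arc.

Run:
```python
from rig import manip; from h import *
c0=np.array([.5606,.06]);h0=-79.7;h1=-91.36;L=.1365
manip.servo_line(p3(c0+.085*hd(10.3),.032),rate=.15)
manip.servo_line(p3(c0+.059*hd(10.3),.032),rate=.06)
N=8;c=c0.copy();h=h0
for i in range(N):
    c=c+L/N*hd(h0+(h1-h0)*(i+.5)/N-90); h=h0+(h1-h0)*(i+1)/N
    manip.servo_line(p3(c+.059*hd(h+90),.032),down(h+90),rate=.07)
print("planned c",c,manip.get_position(),manip.get_time())
n=hd(h+90)
manip.servo_line(p3(c+.067*n,.032),rate=.1)
manip.servo_line(p3(c+.067*n,.14),rate=.25)
manip.command_gripper(.06)
v=hd(h1)
manip.move_to(p3(c-.09*v,.14),down(h1+180))
for n in("top","scene"): print(n); module(manip.camera(n))
print(manip.get_time(),manip.get_joint_positions())
```

```text
planned c [0.42474624 0.04937965] [0.48271451 0.04792129 0.03189564] 23.0083
top
  xy [0.4233 0.0505] size [90.2 78.5] ang 0.9
  xy [0.4236 0.0475] size [100.  94.] ang 1.85
  xy [0.4807 0.2319] size [ 45.1 152.4] ang 74.83
  xy [ 0.711 -0.473] size [ 78. 132.] ang 90.0
scene
  xy [0.4214 0.0502] size [86.  73.4] ang 2.86
  xy [0.4213 0.0499] size [85.2 73.5] ang 2.64
  xy [ 0.72   -0.4595] size [ 60. 149.] ang 90.0
25.4667 [ 2.88470440e-01  3.56468552e-01  2.08644986e+00 -5.46572805e-05
  6.98594642e-01  3.13566730e-01]
```

The module is at (0.423, 0.050), turned square to the outline. The rear gap beside the orange box is tight, so I'll start with narrow, offset fingers and widen them once clear.

Run:
```python
from rig import manip; from h import *
h=-91.36;v=hd(h);n=hd(h+90);r=down(h+180)
t=np.array([.417,-.2703])
Q=lambda s,off,z:p3(t+s*v+off*n,z)   # TCP at distance s along v from target centre
s0=(np.array([.4235,.050])-t)@v
manip.command_gripper(.035)
manip.servo_line(Q(s0-.072,.010,.14),r,rate=.2)
manip.servo_line(Q(s0-.072,.010,.032),rate=.15)
print(manip.get_contact_force())
manip.servo_line(Q(s0-.066+.06,.010,.032),rate=.07)
b=s0-.066+.06
manip.servo_line(Q(b-.012,0,.032),rate=.1)
manip.command_gripper(.06)
manip.servo_line(Q(b,0,.032),rate=.07)
manip.servo_line(Q(-.066-.03,0,.032),rate=.08)
manip.servo_line(Q(-.096-.01,0,.032),rate=.1)
manip.servo_line(Q(-.106,0,.14),rate=.25)
for k in("top","scene"):
    c=manip.camera(k);print(k);module(c)
    cv2.imwrite(f"pics/{k}3.png",cv2.resize(c["image"][:,:,::-1],(800,600)))
print(manip.get_time())
```

```text
[-0.20249367 -0.00936112  0.536249  ]
top
  xy [ 0.4669 -0.3633] size [148.1  62.2] ang 24.17
  xy [ 0.711  -0.4725] size [ 78. 133.] ang 90.0
scene
  xy [ 0.4135 -0.2395] size [83.2 71.6] ang 1.94
  xy [ 0.4135 -0.2395] size [84.2 70.1] ang 0.83
  xy [ 0.72  -0.459] size [ 60. 148.] ang 90.0
33.0083
```

View pics/top3.png

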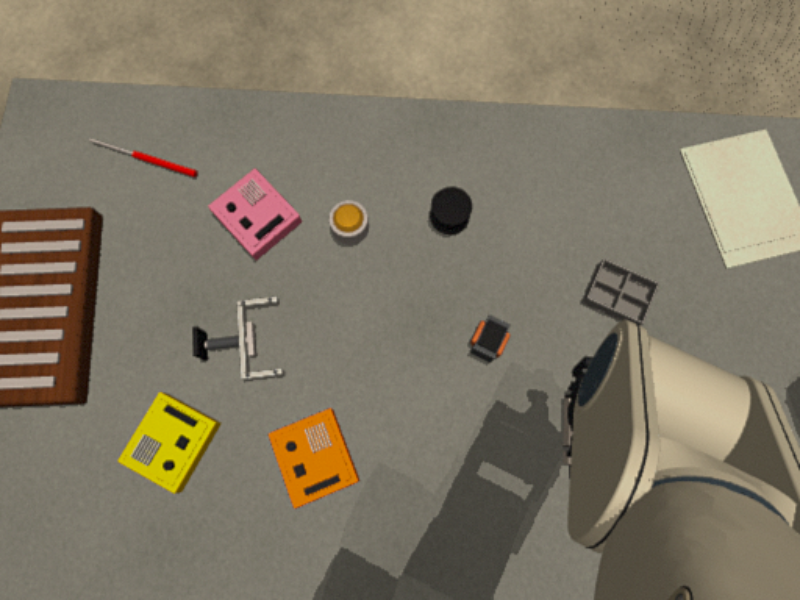

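Nothing else has moved. I'll finish the push, then move the arm clear and measure.

Run:
```python
from rig import manip; from h import *
h=-91.36;v=hd(h);n=hd(h+90)
t=np.array([.417,-.2703])
Q=lambda s,off,z:p3(t+s*v+off*n,z)
manip.servo_line(Q(-.106,0,.032),rate=.2)
manip.servo_line(Q(-.066-.001,0,.032),rate=.07)
manip.servo_line(Q(-.08,0,.032),rate=.1)
manip.servo_line(Q(-.08,0,.14),rate=.25)
j=manip.get_joint_positions(); j[0]+=1.0; manip.set_joints(j)
for k in("top","scene"):
    c=manip.camera(k);print(k);module(c)
    if k=="top":
        g=rect(c,0).astype(int);blobs(g.max(2)<50,3000)
        g=rect(c,0);cv2.imwrite("pics/r4.png",cv2.resize(g[220:450,650:900],(750,690),interpolation=cv2.INTER_CUBIC)[45:645,:,::-1])
print(manip.get_time())
```

```text
top
  xy [ 0.4148 -0.2698] size [92.1 77.5] ang 1.19
  xy [ 0.4152 -0.2694] size [107.7  94.7] ang 1.19
  xy [0.4028 0.4475] size [ 63.3 145.9] ang 59.7
  xy [ 0.711  -0.4725] size [ 78. 133.] ang 90.0
  xy [ 0.417  -0.2703] size [153.  138.1] ang 1.36
  xy [0.4298 0.298 ] size [214.7  41. ] ang 57.08
  xy [ 0.4755 -0.521 ] size [549. 256.] ang 90.0
scene
  xy [ 0.413  -0.2715] size [70. 83.] ang 90.0
  xy [ 0.413 -0.271] size [70. 82.] ang 90.0
  xy [ 0.7205 -0.459 ] size [ 59. 148.] ang 90.0
36.9917
```

View pics/r4.png

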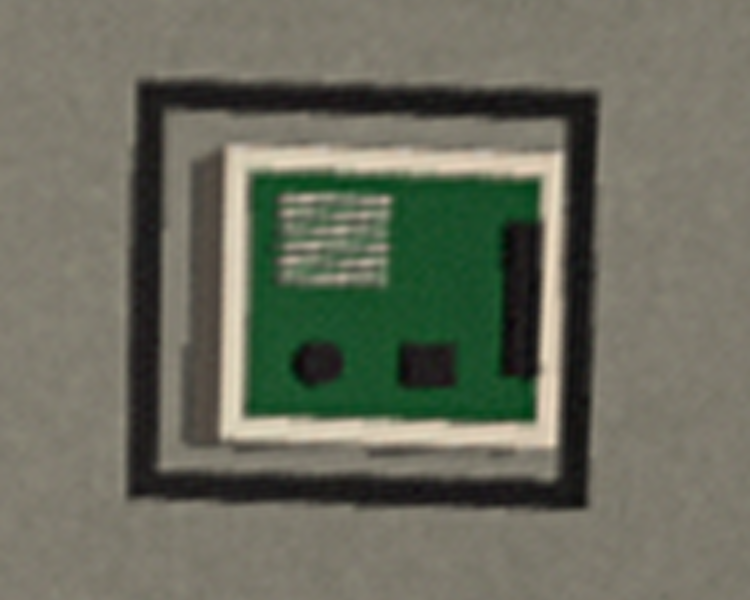

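The module lies flat inside the outline, about 2 mm off centre and within 0.2° of square. The apparent shift to the right is parallax from the module's raised top. The arm is clear, so I'll hand in.

```bash
python3 -c "
from rig import manip
print(manip.sign_off())"
```

```text
the job is handed in; nothing more can be done
None
```

The job is handed in at about 37 s: the paddle was pressed fully in and sprang back, and the module lies flat inside the outline, about 2 mm off centre and within 0.2° of square, with nothing else seen to move in the camera views.

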